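# Re-house the ferrite ring cores on their spindle stands

## Robot

A 7-joint arm with a two-finger parallel gripper is mounted at the origin on the work surface. World frame = base frame: x ahead of the robot, y to its left, z up, the work surface at z = 0. Lengths are in m, angles in rad, forces in N, time in s.
With the tool pointing down it reaches from about 0.4 to 0.875 m from the base axis. Payload 19.3 kg.
Tool frame: the origin (TCP) lies at the very end of the fingers, on their centre line; the grasp point (between the pads) lies 19 mm behind it; z points along the fingers, y is the line along which they close (so a half turn about z gives the same grasp; the last joint's range is limited). The gripper opens to 85 mm and grips with 20 to 120 N. Pads are 22 mm wide; open, the fingers measure 114 mm over their backs; the gripper's body (76 mm by 85 mm) begins 54 mm behind the grasp point. The pads swing forward as they close: fully open they stand 13 mm farther back than shut.
Start: joints at [-1.413, 0.521, -0.036, 1.599, 0.021, 1.021, -0.113], TCP at [0.141, 0.609, 0.231] pointing down, gripper open.
Joint ranges: [-2.91, 2.91], [-0.3, 2.13], [-1.5, 1.42], [0.17, 2.43], [-1.26, 4.41], [0.16, 1.93], [-2.52, 2.52]. Speed limits (rad/s): [1.89, 1.89, 2.39, 2.39, 3.01, 3.01, 3.01].

## Interface

Orientations are given as [roll, pitch, yaw] about the fixed x, y, z axes, in that order (R = Rz(yaw) Ry(pitch) Rx(roll)).
In Python, from workcell import bot gives the robot as it stands.
- The arm moves only by the shell command python3 -m crank 'ROWS' [FORCE]. ROWS is a JSON object of lists of equal length, an entry for each row: "travel": the shift along the world's x, y, z in cm, a list of three; "turn": the turn, a rotation vector about the world's x, y, z in degrees, a list of three; "gripper": the closure, from 0 (fully open) to 1 (shut). A call has exactly 5 rows; each row is the pose to reach, as a shift and turn from the pose commanded when the call began; what a row does not reach only later rows make up. A row lasts 1/10 s, in which the tool goes at most 50 mm and 8.59 degrees, less where a joint would pass 70% of its speed; a pose out of reach is approached as far as the arm can. A call with a gripper value outside its range is refused whole. The fingers move at their own pace and stop on an object; FORCE is the grip in N (left out, the last holds). Time passes only in rows, so rows that repeat a pose let the fingers close, or fill a call up. It gives the time, the measured TCP pose, the force, the opening and the grip force at its end, in the units of the state.
- bot.observe(): the state, without advancing time (a new reading comes with each control period).
- bot.grab_frame(name): name is "side" or "top" or "wrist"; returns a dict with "pixels" (400x640x3 uint8, red, green, blue), "fx", "fy", "cx", "cy" (pixels), "extrinsics" (4x4, takes a point from world to camera coordinates). Camera axes: x right, y down, z forward; pixel columns grow to the right and rows downward; lengths in m; the calibration is good to about 2 mm. A picture is of the moment at which its call begins. There is no depth.
- bot.job_done(): hands the job in; it is judged then, once.
The state is a dict: "clock": time; "qpos": joint angles; "qd": joint speeds; "joint_efforts": joint torques, N m; "position": TCP position; "tool_rot": TCP orientation; "force": force on the tool from outside, world axes, zero at the start; "moment": the same for the moment, N m; "grip_width": finger opening in m; "finger_force": force on a finger pad.
Only numpy, scipy, OpenCV 4.12 (cv2) and the standard library are available. Lean on these libraries where they do the work, as an engineer would, in place of code of your own. Each camera call takes 0.05 s, during which the arm holds its last target. There are 200 camera calls.

## Task

The three ferrite ring cores are on the wrong stands: move each to its own, the largest core onto the stand with the widest round base, the middle one onto the middle round base and the smallest onto the narrowest, each lying flat on the base with the spindle through its hole. Use the empty square-based stand as the parking place: sit one core on its spindle along the way, and leave it empty again at the end. Ferrite is brittle, so set every core down rather than dropping it, and leave the multimeter, the jar and the screwdriver where they are.

Things in the scene. Friction and masses are not known exactly. Their poses are not given: they have to be found in the camera images.
- core_large: dark grey ferrite ring core, the largest of the three: a plain ring 68 mm across and 36 mm high with a through hole of 28 mm, lying flat (hole upright), about 500 g, brittle. Origin: centre of its underside; z is the ring's axis, up. At the start it sits on a wrong stand, over that stand's spindle
- core_medium: dark grey ferrite ring core, the middle-sized of the three: a plain ring 52 mm across and 32 mm high with a through hole of 26 mm, lying flat (hole upright), about 240 g, brittle. Origin: centre of its underside; z is the ring's axis, up. At the start it sits on a wrong stand, over that stand's spindle
- core_small: dark grey ferrite ring core, the smallest of the three: a plain ring 40 mm across and 28 mm high with a through hole of 24 mm, lying flat (hole upright), about 110 g, brittle. Origin: centre of its underside; z is the ring's axis, up. At the start it sits on a wrong stand, over that stand's spindle
- stand_wide: aluminium spindle stand with the widest round base: 120 mm diameter, 10 mm thick, fixed to the bench, with an upright steel spindle of 8 mm diameter in its centre whose tip is 55 mm above the bench (45 mm above the base's top). Origin: centre of the base's underside, on the bench; z up along the spindle. Home of the largest core
- stand_mid: aluminium spindle stand with the middle round base: 94 mm diameter, 10 mm thick, fixed to the bench, with an upright steel spindle of 8 mm diameter in its centre whose tip is 55 mm above the bench (45 mm above the base's top). Origin: centre of the base's underside, on the bench; z up along the spindle. Home of the middle-sized core
- stand_narrow: aluminium spindle stand with the narrowest round base: 70 mm diameter, 10 mm thick, fixed to the bench, with an upright steel spindle of 8 mm diameter in its centre whose tip is 55 mm above the bench (45 mm above the base's top). Origin: centre of the base's underside, on the bench; z up along the spindle. Home of the smallest core
- stand_square: aluminium spindle stand with a square base of 100 x 100 mm, 10 mm thick, fixed to the bench, with an upright steel spindle of 8 mm diameter in its centre whose tip is 55 mm above the bench (45 mm above the base's top). Origin: centre of the base's underside, on the bench; z up along the spindle. The spare: empty at the start and at the end
- multimeter: bystander: hand-held multimeter, yellow and black, 170 x 85 x 46 mm, lying face up to the left of the stands, loose. Origin: centre of its underside; x along its length
- jar: bystander: small closed jar, 56 mm across, 60 mm high, standing to the right of the stands, loose. Origin: centre of its underside
- screwdriver: bystander: screwdriver lying loose between the stands, pointing away from the robot, its handle 26 mm thick. Its x axis runs along it from handle to tip
Not all that is in view belongs to the job. Leave any orange look-alike of the core_large alone. Leave any red look-alike of the core_small alone.

How it is judged:
On the way:
1. one core sits on the square spare stand, flat on its base with the spindle through it, let go by the fingers (((horizontal distance between core_large and stand_square below 0.012 m and z of core_large in the frame of stand_square between 0.007 and 0.0135 m and angle between core_large's own z axis and vertical below 0.1 rad and contact force between the fingers and core_large below 0.05 N) or (horizontal distance between core_medium and stand_square below 0.012 m and z of core_medium in the frame of stand_square between 0.007 and 0.0135 m and angle between core_medium's own z axis and vertical below 0.1 rad and contact force between the fingers and core_medium below 0.05 N) or (horizontal distance between core_small and stand_square below 0.012 m and z of core_small in the frame of stand_square between 0.007 and 0.0135 m and angle between core_small's own z axis and vertical below 0.1 rad and contact force between the fingers and core_small below 0.05 N))), for 0.2 s.
At the end, for the whole second after the job is handed in: Largest core on the wide, middle on the mid and smallest on the narrow round stand, each within 12 mm of the stand's axis, flat (tilt under 0.1 rad) on the base (underside 7 to 13.5 mm above the bench), released and at rest; the square stand is therefore empty (horizontal distance between core_large and stand_wide below 0.012 m and z of core_large in the frame of stand_wide between 0.007 and 0.0135 m and angle between each of core_large, core_medium, core_small's own z axis and vertical below 0.1 rad and horizontal distance between core_medium and stand_mid below 0.012 m and z of core_medium in the frame of stand_mid between 0.007 and 0.0135 m and horizontal distance between core_small and stand_narrow below 0.012 m and z of core_small in the frame of stand_narrow between 0.007 and 0.0135 m and linear speed of each of core_large, core_medium, core_small below 0.02 m/s and angular speed of each of core_large, core_medium, core_small below 0.2 rad/s and contact force between the fingers and core_large below 0.05 N and contact force between the fingers and core_medium below 0.05 N and contact force between the fingers and core_small below 0.05 N); the robot touches nothing.
It fails at once if the large core is dropped: it falls free of the fingers faster than 0.5 m/s (a drop of about 13 mm) (contact force between the fingers and core_large below 0.05 N and linear speed of core_large above 0.5 m/s).
It fails at once if the medium core is dropped: it falls free of the fingers faster than 0.5 m/s (a drop of about 13 mm) (contact force between the fingers and core_medium below 0.05 N and linear speed of core_medium above 0.5 m/s).
It fails at once if the small core is dropped: it falls free of the fingers faster than 0.5 m/s (a drop of about 13 mm) (contact force between the fingers and core_small below 0.05 N and linear speed of core_small above 0.5 m/s).
It fails at once if the multimeter, the jar or the screwdriver is moved by more than 20 mm (distance of any of multimeter, jar, screwdriver from where it was at the start of the episode above 0.02 m).
It also fails if it takes over 106 s, if anything falls off the work surface, if the arm or the gripper's body presses on something with over 40 N, if the wrist force passes 120 N, or if a joint passes its speed limit or range.

## Working session

There is one attempt and no reset: what is moved stays moved. The work goes in short steps, Python scripts to look and compute and a shell command to move; the robot and the scene stay as the last step left them, time stands still between calls to the robot, and variables do not carry over. Pictures are saved under pics/ and viewed, at most 14 in all, crops included, and the job is handed in when it is done.

```bash
ls; mkdir -p pics
python3 - <<'E'
from workcell import bot
import cv2
s=bot.observe(); print(s)
for n in("top","side"):
    f=bot.grab_frame(n); cv2.imwrite(f"pics/{n}0.png",f["pixels"][:,:,::-1]); print(n,f["fx"],f["fy"],f["cx"],f["cy"],f["extrinsics"])
E
```

```text
pics
{'clock': 0.0, 'qpos': array([-1.41318706,  0.52204221, -0.03631706,  1.59999515,  0.02120533,
        1.02112742, -0.11281135]), 'qd': array([ 1.26332324e-03, -1.64889380e-04, -7.97465521e-04,  7.87887675e-04,
        5.38543430e-05,  2.13356938e-03, -1.83596062e-03]), 'joint_efforts': array([-5.87897848e-04, -9.27112412e+01,  1.97974496e+00, -3.69937992e+01,
        1.77438481e-02,  8.36632331e-03,  3.40574059e-05]), 'position': array([0.14111886, 0.608506  , 0.23071289]), 'tool_rot': array([-3.14040952e+00,  9.54389452e-05,  2.91375571e+00]), 'force': array([ 0.29410688, -0.26477029, -0.29579695]), 'moment': array([-0.01761408, -0.01085407, -0.03798678]), 'finger_force': 0.0, 'grip_width': 0.08530079109899898}
top 395.0732859308772 395.0732859308772 309.0627292328672 205.21559918111495 [[-0.01919561 -0.99974927 -0.01152973  0.02285268]
 [-0.99786043  0.01987765 -0.0622851   0.5738135 ]
 [ 0.06249867  0.01030946 -0.9979918   1.05507828]
 [ 0.          0.          0.          1.        ]]
side 516.1774589204146 516.1774589204146 316.0113484774958 195.08547097502068 [[-0.99426174 -0.10452495 -0.02276237  0.57074583]
 [-0.04199913  0.57711335 -0.81558338  0.03481534]
 [ 0.09838528 -0.80994735 -0.57819168  1.19985054]
 [ 0.          0.          0.          1.        ]]
```

View pics/top0.png

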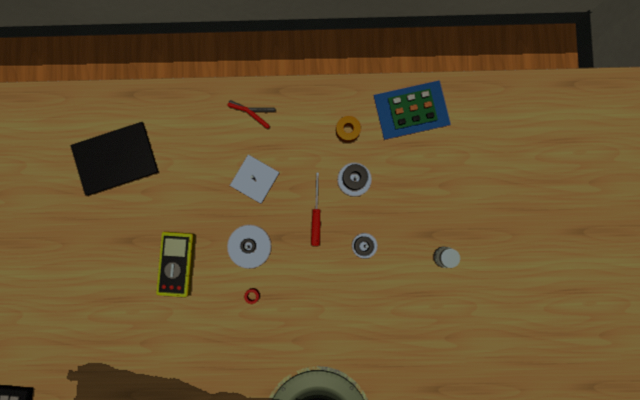

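View pics/side0.png

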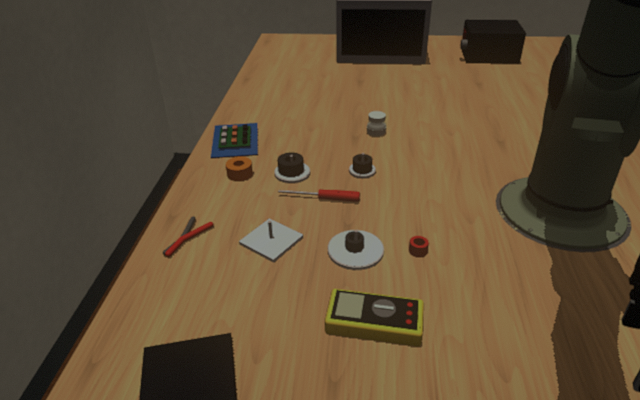

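The top view shows the square stand empty at (254,178). The small core is on the wide stand (249,246), the large on the mid stand (355,180) and the medium on the narrow stand (364,246). The side view agrees. The look-alikes are orange (348,128) and red (252,296).

```bash
cat > h.py <<'E'
import numpy as np,cv2
from workcell import bot
def ray(f,uv,z):
    E=f["extrinsics"];R,t=E[:3,:3],E[:3,3];c=-R.T@t
    d=R.T@np.array([(uv[0]-f["cx"])/f["fx"],(uv[1]-f["cy"])/f["fy"],1.])
    return c+d*(z-c[2])/d[2]
def blob(f,mask,uv,r):
    m=np.zeros(mask.shape,np.uint8);cv2.circle(m,uv,r,255,-1);m&=mask
    m=cv2.morphologyEx(m,cv2.MORPH_CLOSE,np.ones((3,3)))
    cs,_=cv2.findContours(m,cv2.RETR_EXTERNAL,cv2.CHAIN_APPROX_NONE)
    return max(cs,key=cv2.contourArea)
def fit(f,c,z):
    P=np.array([ray(f,p[0],z)[:2] for p in cv2.convexHull(c)],np.float32)
    return P,cv2.minEnclosingCircle(P)
E
cat > m.py <<'E'
from h import *
f=bot.grab_frame("top");hsv=cv2.cvtColor(f["pixels"],cv2.COLOR_RGB2HSV)
white=((hsv[:,:,1]<60)&(hsv[:,:,2]>110)).astype(np.uint8)*255
dark=(hsv[:,:,2]<95).astype(np.uint8)*255
R=lambda v:np.round(v,4)
for n,uv in dict(square=(254,178),wide=(249,246),mid=(355,180),narrow=(364,246)).items():
    c=blob(f,white,uv,30);P,(ctr,r)=fit(f,c,.01)
    print(n,"base",R(ctr),"d",R(2*r),"minrect",R(cv2.minAreaRect(P)[0]),R(cv2.minAreaRect(P)[1]))
for n,uv,h in(("small",(249,246),.038),("large",(355,180),.046),("medium",(364,246),.042)):
    c=blob(f,dark,uv,22 if n=="large" else 14);P,(ctr,r)=fit(f,c,h)
    print(n,"at top",R(ctr),"d",R(2*r),"mid-height",R(fit(f,c,h-.012)[1][0]))
for n,uv,z in(("jar",(450,258),.06),("meter",(176,264),.046),("sdr tail",(316,245),.013),("sdr tip",(318,174),.013)):print(n,R(ray(f,uv,z)))
E
python3 m.py
```

```text
square base [0.6513 0.1618] d 0.137 minrect [0.6517 0.1625] [0.0994 0.1004]
wide base [0.4661 0.1784] d 0.1191 minrect [0.4668 0.1789] [0.114  0.1169]
mid base [ 0.6444 -0.1134] d 0.0929 minrect [ 0.6429 -0.1126] [0.0915 0.0855]
narrow base [ 0.4618 -0.136 ] d 0.0693 minrect [ 0.4626 -0.1375] [0.0646 0.0669]
small at top [0.4689 0.176 ] d 0.0426 mid-height [0.4685 0.178 ]
large at top [ 0.6453 -0.1111] d 0.0729 mid-height [ 0.6469 -0.1124]
medium at top [ 0.4634 -0.1299] d 0.0533 mid-height [ 0.4629 -0.1314]
jar [ 0.428  -0.3494  0.06  ]
meter [0.4244 0.3644 0.046 ]
sdr tail [ 0.466  -0.0051  0.013 ]
sdr tip [ 0.6597 -0.0145  0.013 ]
```

```bash
python3 -m crank '{"travel":[[3,-4,0],[6,-8,0],[9,-12,0],[12,-16,0],[15,-20,0]],"turn":[[0,0,0],[0,0,0],[0,0,0],[0,0,0],[0,0,0]],"gripper":[0,0,0,0,0]}'
python3 -m crank '{"travel":[[3,-4,0],[6,-8,0],[9,-12,0],[12,-16,0],[14,-18,0]],"turn":[[0,0,0],[0,0,0],[0,0,0],[0,0,0],[0,0,0]],"gripper":[0,0,0,0,0]}'
python3 -m crank '{"travel":[[2,-3,-2],[3.7,-5.1,-4],[3.7,-5.1,-8],[3.7,-5.1,-10],[3.7,-5.1,-10]],"turn":[[0,0,0],[0,0,0],[0,0,0],[0,0,0],[0,0,0]],"gripper":[0,0,0,0,0]}'
python3 - <<'E'
from h import *
s=bot.observe();print(s["position"],s["tool_rot"],s["qpos"])
f=bot.grab_frame("wrist");cv2.imwrite("pics/w1.png",f["pixels"][:,:,::-1])
E=f["extrinsics"]
for p in((.4661,.1784,.055),(.4685,.177,.038)):
    q=E[:3,:3]@p+E[:3,3];print(q[:2]/q[2]*f["fx"]+[f["cx"],f["cy"]])
E
```

```text
clock: 0.65
position: [0.292, 0.407, 0.2313]
tool_rot: [-3.142, 0.0, 2.914]
force: [1.9, 1.6, -0.1]
grip_width: 0.0858
finger_force: 0.0
clock: 1.15
position: [0.4328, 0.2251, 0.2314]
tool_rot: [-3.141, 0.001, 2.91]
force: [0.1, 1.3, 0.6]
grip_width: 0.0854
finger_force: 0.0
clock: 1.65
position: [0.4668, 0.1771, 0.129]
tool_rot: [-3.139, -0.003, 2.914]
force: [-0.2, 0.6, 1.5]
grip_width: 0.0856
finger_force: 0.0
[0.46684208 0.17708099 0.12903762] [-3.13863328 -0.00341506  2.91359308] [-0.55826851  0.47801966  0.10107462  2.01931212 -0.07641304  0.65227996
  0.93532176]
[316.00516998 209.17234435]
[315.00363889 206.03760152]
```

View pics/w1.png

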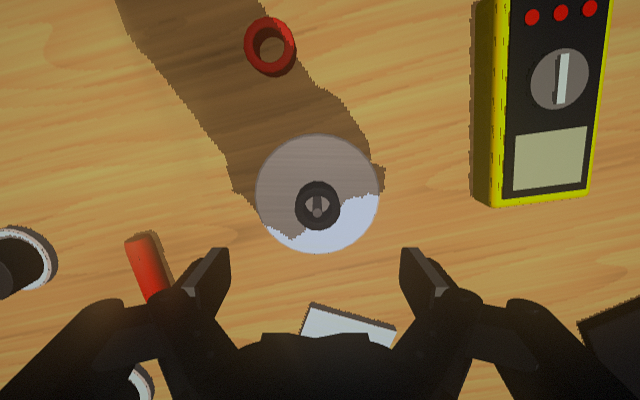

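The wrist view shows the small core at (317,205), within 2 px of the projection, centred between the fingers. I'll descend and grip.

```bash
python3 -m crank '{"travel":[[0,0,-3],[0,0,-6],[0,0,-8.5],[0,0,-10.5],[0,0,-11.5]],"turn":[[0,0,0],[0,0,0],[0,0,0],[0,0,0],[0,0,0]],"gripper":[0,0,0,0,0]}' 40
python3 -m crank '{"travel":[[0,0,0],[0,0,0],[0,0,0],[0,0,0],[0,0,0]],"turn":[[0,0,0],[0,0,0],[0,0,0],[0,0,0],[0,0,0]],"gripper":[0.3,0.5,0.7,0.8,0.8]}' 40
python3 -m crank '{"travel":[[0,0,0],[0,0,0],[0,0,0],[0,0,0],[0,0,0]],"turn":[[0,0,0],[0,0,0],[0,0,0],[0,0,0],[0,0,0]],"gripper":[0.8,0.8,0.8,0.8,0.8]}' 40
```

```text
clock: 2.2
position: [0.4684, 0.1782, 0.0162]
tool_rot: [3.141, 0.0, 2.914]
force: [-0.3, -0.3, 1.5]
grip_width: 0.0855
finger_force: 0.0
clock: 2.7
position: [0.4689, 0.1782, 0.0177]
tool_rot: [3.14, 0.001, 2.914]
force: [-2.4, -0.2, 14.4]
grip_width: 0.0391
finger_force: 38.4
clock: 3.2
position: [0.4689, 0.1782, 0.0177]
tool_rot: [3.14, 0.001, 2.914]
force: [-2.7, -0.2, 14.8]
grip_width: 0.0387
finger_force: 38.4
```

```bash
python3 -m crank '{"travel":[[0,0,1],[0,0,3],[0,0,5],[0,0,7],[0,0,8]],"turn":[[0,0,0],[0,0,0],[0,0,0],[0,0,0],[0,0,0]],"gripper":[0.8,0.8,0.8,0.8,0.8]}' 40
python3 -m crank '{"travel":[[3,0,0],[7,-0.5,0],[11,-1,0],[15,-1.4,0],[18.2,-1.6,0]],"turn":[[0,0,0],[0,0,0],[0,0,0],[0,0,0],[0,0,0]],"gripper":[0.8,0.8,0.8,0.8,0.8]}' 40
python3 -m crank '{"travel":[[0,0,0],[0,0,0],[0,0,0],[0,0,0],[0,0,0]],"turn":[[0,0,0],[0,0,0],[0,0,0],[0,0,0],[0,0,0]],"gripper":[0.8,0.8,0.8,0.8,0.8]}' 40
cat > look.py <<'E'
from h import *;import sys
x,y,a=map(float,sys.argv[2:5])  # stand xy; a = z of core top above TCP
f=bot.grab_frame("wrist");im=f["pixels"][:,:,::-1].copy();E=f["extrinsics"];p0=bot.observe()["position"]
def pr(p):
    q=E[:3,:3]@p+E[:3,3];return np.round(q[:2]/q[2]*f["fx"]+[f["cx"],f["cy"]],1)
print("TCP",p0,"spindle tip",pr((x,y,.055)),"stand base",pr((x,y,.01)),"core top exp",pr(p0+[0,0,a]))
cv2.imwrite(f"pics/{sys.argv[1]}.png",im)
E
python3 look.py w2 .6515 .162 .02
```

```text
clock: 3.7
position: [0.4688, 0.1781, 0.0986]
tool_rot: [3.14, 0.002, 2.914]
force: [-0.1, -0.0, -1.5]
grip_width: 0.0388
finger_force: 40.7
clock: 4.2
position: [0.6521, 0.161, 0.0965]
tool_rot: [-3.141, 0.0, 2.913]
force: [-0.3, 0.4, -1.9]
grip_width: 0.0384
finger_force: 40.7
clock: 4.7
position: [0.6497, 0.1622, 0.0966]
tool_rot: [3.141, -0.0, 2.914]
force: [-0.1, -1.1, -1.9]
grip_width: 0.0387
finger_force: 40.7
TCP [0.64984486 0.16211563 0.09658258] spindle tip [314.6 227.2] stand base [314.6 207.4] core top exp [314.1 271.1]
```

View pics/w2.png

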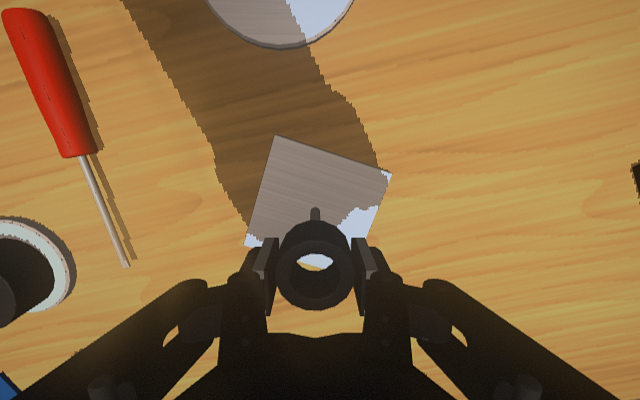

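Core held level, with its hole over the spindle (top hole at ~(315,265), spindle foot at (315,207), as projected). I'll lower it.

```bash
python3 -m crank '{"travel":[[0.2,0,-2],[0.2,0,-4],[0.2,0,-6],[0.2,0,-7],[0.2,0,-7.5]],"turn":[[0,0,0],[0,0,0],[0,0,0],[0,0,0],[0,0,0]],"gripper":[0.8,0.8,0.8,0.8,0.8]}' 40
python3 -m crank '{"travel":[[0,0,-0.2],[0,0,-0.3],[0,0,-0.4],[0,0,-0.4],[0,0,-0.4]],"turn":[[0,0,0],[0,0,0],[0,0,0],[0,0,0],[0,0,0]],"gripper":[0.8,0.8,0.8,0.8,0.8]}' 40
```

```text
clock: 5.25
position: [0.6517, 0.1618, 0.0206]
tool_rot: [-3.141, -0.001, 2.914]
force: [0.9, 0.6, -0.7]
grip_width: 0.0388
finger_force: 40.7
clock: 5.75
position: [0.6526, 0.162, 0.0179]
tool_rot: [3.141, 0.001, 2.914]
force: [0.1, -0.4, 2.3]
grip_width: 0.0387
finger_force: 41.1
```

```bash
python3 -m crank '{"travel":[[0,0,0],[0,0,0],[0,0,0],[0,0,0],[0,0,0]],"turn":[[0,0,0],[0,0,0],[0,0,0],[0,0,0],[0,0,0]],"gripper":[0.5,0.4,0.3,0.2,0]}' 40
python3 -m crank '{"travel":[[0,0,0],[0,0,0],[0,0,2],[0,0,5],[0,0,9]],"turn":[[0,0,0],[0,0,0],[0,0,0],[0,0,0],[0,0,0]],"gripper":[0,0,0,0,0]}' 40
python3 -m crank '{"travel":[[0,-3,1],[0,-7,2],[0,-12,2],[0,-17,2],[0,-22,2]],"turn":[[0,0,0],[0,0,0],[0,0,0],[0,0,0],[0,0,0]],"gripper":[0,0,0,0,0]}' 40
python3 -m crank '{"travel":[[-0.2,-2.5,0],[-0.4,-4.5,0],[-0.5,-5.3,0],[-0.5,-5.3,0],[-0.5,-5.3,0]],"turn":[[0,0,0],[0,0,0],[0,0,0],[0,0,0],[0,0,0]],"gripper":[0,0,0,0,0]}' 40
python3 look.py w3 .6455 -.113 0
python3 - <<'E'
from h import *
f=bot.grab_frame("side");cv2.imwrite("pics/s3.png",cv2.resize(f["pixels"][180:290,200:400,::-1],None,fx=3,fy=3))
E
```

```text
clock: 6.25
position: [0.6522, 0.1618, 0.0173]
tool_rot: [-3.142, -0.0, 2.914]
force: [1.1, 0.1, -0.1]
grip_width: 0.0806
finger_force: 0.0
clock: 6.75
position: [0.6512, 0.1616, 0.1069]
tool_rot: [-3.14, -0.002, 2.914]
force: [-1.0, 0.3, -0.2]
grip_width: 0.0852
finger_force: 0.0
clock: 7.25
position: [0.652, -0.06, 0.1276]
tool_rot: [3.142, 0.0, 2.914]
force: [1.0, 0.3, 0.8]
grip_width: 0.0855
finger_force: 0.0
clock: 7.75
position: [0.6474, -0.1097, 0.1272]
tool_rot: [3.141, -0.0, 2.915]
force: [-0.0, 0.1, 0.6]
grip_width: 0.0855
finger_force: 0.0
TCP [ 0.6474304  -0.10937413  0.12725997] spindle tip [309.6 209.5] stand base [310.4 194.7] core top exp [314.8 252.1]
```

View pics/w3.png

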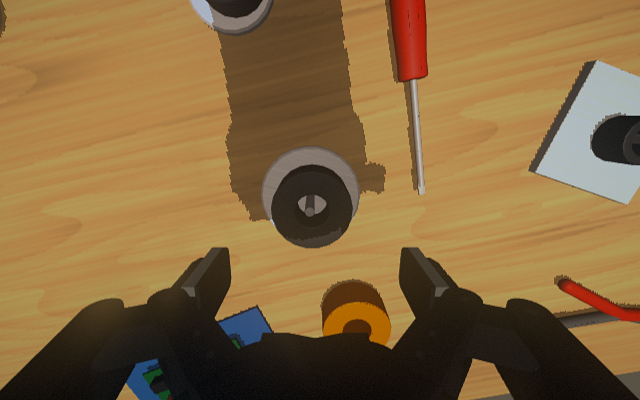

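View pics/s3.png

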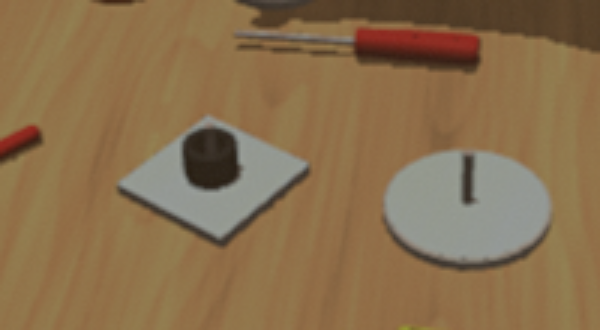

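The side crop shows the small core flat on the square stand, spindle inside. The wrist view shows the large core's top at ~(312,205), so about (0.6455, -0.111), centred between the fingers.

```bash
python3 -m crank '{"travel":[[-0.1,-0.1,-3],[-0.1,-0.1,-6],[-0.1,-0.1,-8.5],[-0.1,-0.1,-10.8],[-0.1,-0.1,-11.8]],"turn":[[0,0,0],[0,0,0],[0,0,0],[0,0,0],[0,0,0]],"gripper":[0,0,0,0,0]}' 60
python3 -m crank '{"travel":[[0,0,0],[0,0,0],[0,0,0],[0,0,0],[0,0,0]],"turn":[[0,0,0],[0,0,0],[0,0,0],[0,0,0],[0,0,0]],"gripper":[0.15,0.3,0.4,0.5,0.5]}' 60
python3 -m crank '{"travel":[[0,0,0],[0,0,0],[0,0,0],[0,0,0],[0,0,0]],"turn":[[0,0,0],[0,0,0],[0,0,0],[0,0,0],[0,0,0]],"gripper":[0.5,0.5,0.5,0.5,0.5]}' 60
```

```text
clock: 8.35
position: [0.6454, -0.1108, 0.0072]
tool_rot: [3.142, -0.002, 2.915]
force: [-0.7, -0.3, 0.7]
grip_width: 0.0857
finger_force: 0.0
clock: 8.85
position: [0.6465, -0.1121, 0.01]
tool_rot: [3.141, 0.001, 2.914]
force: [-1.7, 0.4, 2.1]
grip_width: 0.0652
finger_force: 67.5
clock: 9.35
position: [0.6465, -0.1121, 0.01]
tool_rot: [3.141, 0.001, 2.914]
force: [-1.8, 1.6, 6.8]
grip_width: 0.0658
finger_force: 67.9
```

```bash
python3 -m crank '{"travel":[[0,0,1],[0,0,3],[0,0,5],[0,0,7.5],[0,0,9]],"turn":[[0,0,0],[0,0,0],[0,0,0],[0,0,0],[0,0,0]],"gripper":[0.5,0.5,0.5,0.5,0.5]}' 60
python3 -m crank '{"travel":[[-1.5,2.5,0],[-4,6.5,0],[-6.5,10.5,0],[-9,14.5,0],[-11.5,18.5,0]],"turn":[[0,0,0],[0,0,0],[0,0,0],[0,0,0],[0,0,0]],"gripper":[0.5,0.5,0.5,0.5,0.5]}' 60
python3 -m crank '{"travel":[[-2.5,4,0],[-4.5,7.5,0],[-6,9.6,0],[-6.5,10.6,0],[-6.5,10.6,0]],"turn":[[0,0,0],[0,0,0],[0,0,0],[0,0,0],[0,0,0]],"gripper":[0.5,0.5,0.5,0.5,0.5]}' 60
python3 look.py w4 .4663 .1786 .036
```

```text
clock: 9.85
position: [0.6467, -0.1124, 0.1015]
tool_rot: [3.141, 0.002, 2.914]
force: [0.2, -0.3, -5.4]
grip_width: 0.0656
finger_force: 67.8
clock: 10.35
position: [0.53, 0.0741, 0.0996]
tool_rot: [3.141, 0.0, 2.913]
force: [1.3, 1.2, -4.3]
grip_width: 0.0655
finger_force: 67.7
clock: 10.85
position: [0.4657, 0.1802, 0.0995]
tool_rot: [3.141, -0.0, 2.916]
force: [0.3, -0.2, -3.3]
grip_width: 0.0655
finger_force: 67.8
TCP [0.46638568 0.17892567 0.09948836] spindle tip [312.2 224.6] stand base [312.6 205.5] core top exp [311.6 292. ]
```

View pics/w4.png

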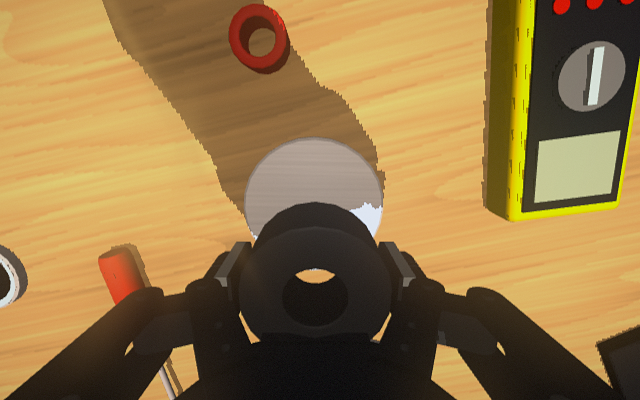

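The large core is level, its hole centre at (315,292) against (312,292) expected. I'll lower it onto the wide stand.

```bash
python3 -m crank '{"travel":[[0,0,-2],[0,0,-4.5],[0,0,-7],[0,0,-8],[0,0,-8.5]],"turn":[[0,0,0],[0,0,0],[0,0,0],[0,0,0],[0,0,0]],"gripper":[0.5,0.5,0.5,0.5,0.5]}' 60
python3 -m crank '{"travel":[[0,0,-0.2],[0,0,-0.3],[0,0,-0.4],[0,0,-0.5],[0,0,-0.5]],"turn":[[0,0,0],[0,0,0],[0,0,0],[0,0,0],[0,0,0]],"gripper":[0.5,0.5,0.5,0.5,0.5]}' 60
```

```text
clock: 11.4
position: [0.4664, 0.1777, 0.0136]
tool_rot: [-3.141, -0.001, 2.912]
force: [0.2, 1.1, -3.7]
grip_width: 0.0658
finger_force: 68.1
clock: 11.9
position: [0.4666, 0.179, 0.01]
tool_rot: [3.141, 0.001, 2.914]
force: [-0.8, -0.1, 5.4]
grip_width: 0.0656
finger_force: 69.1
```

```bash
python3 -m crank '{"travel":[[0,0,0],[0,0,0],[0,0,0],[0,0,0],[0,0,0]],"turn":[[0,0,0],[0,0,0],[0,0,0],[0,0,0],[0,0,0]],"gripper":[0.3,0.2,0.1,0,0]}' 60
python3 -m crank '{"travel":[[0,0,0],[0,0,1],[0,0,4],[0,0,8],[0,0,12]],"turn":[[0,0,0],[0,0,0],[0,0,0],[0,0,0],[0,0,0]],"gripper":[0,0,0,0,0]}' 60
python3 -m crank '{"travel":[[0,-3,0],[0,-7,0],[0,-12,0],[0,-17,0],[0,-22,0]],"turn":[[0,0,0],[0,0,0],[0,0,0],[0,0,0],[0,0,0]],"gripper":[0,0,0,0,0]}' 60
python3 -m crank '{"travel":[[-0.2,-4,0],[-0.4,-7.5,0],[-0.4,-9.2,0],[-0.4,-9.2,0],[-0.4,-9.2,0]],"turn":[[0,0,0],[0,0,0],[0,0,0],[0,0,0],[0,0,0]],"gripper":[0,0,0,0,0]}' 60
python3 look.py w5 .462 -.1355 0
python3 - <<'E'
from h import *
f=bot.grab_frame("side");cv2.imwrite("pics/s5.png",cv2.resize(f["pixels"][130:290,200:440,::-1],None,fx=3,fy=3))
E
```

```text
clock: 12.4
position: [0.4662, 0.1789, 0.0094]
tool_rot: [3.141, 0.0, 2.914]
force: [-0.1, 0.6, 0.3]
grip_width: 0.0854
finger_force: 0.0
clock: 12.9
position: [0.4658, 0.1786, 0.1311]
tool_rot: [-3.141, -0.0, 2.913]
force: [-0.3, 0.8, -0.5]
grip_width: 0.0854
finger_force: 0.0
clock: 13.4
position: [0.4658, -0.043, 0.1301]
tool_rot: [3.141, 0.001, 2.914]
force: [0.5, 0.1, -0.3]
grip_width: 0.0854
finger_force: 0.0
clock: 13.9
position: [0.4621, -0.1329, 0.1297]
tool_rot: [3.141, 0.0, 2.913]
force: [-0.7, 0.7, -0.2]
grip_width: 0.0853
finger_force: 0.0
TCP [ 0.46223472 -0.13237663  0.12962613] spindle tip [311.2 210.4] stand base [311.7 195.5] core top exp [315.3 252. ]
```

View pics/w5.png

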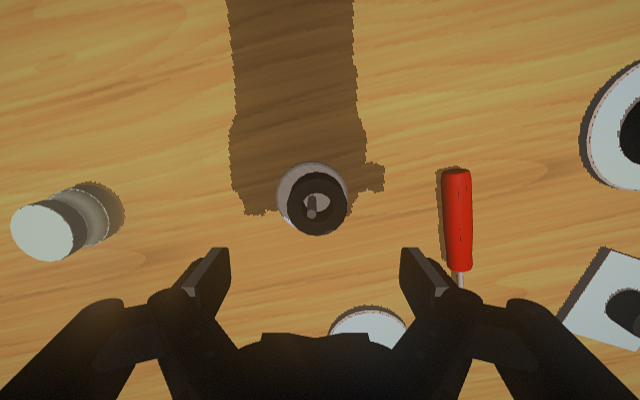

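View pics/s5.png

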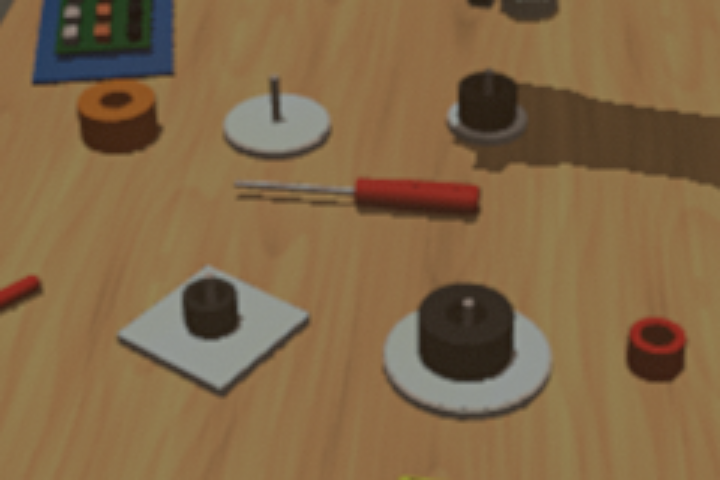

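The large core is flat on the wide stand. In the wrist view the medium core's top is at (317,203), about 5 mm left (+y) of its spindle, so about (0.463, -0.131).

```bash
python3 -m crank '{"travel":[[0,0.2,-3],[0,0.2,-6],[0,0.2,-8.5],[0,0.2,-10.6],[0,0.2,-11.6]],"turn":[[0,0,0],[0,0,0],[0,0,0],[0,0,0],[0,0,0]],"gripper":[0,0,0,0,0]}' 50
python3 -m crank '{"travel":[[0,0,0],[0,0,0],[0,0,0],[0,0,0],[0,0,0]],"turn":[[0,0,0],[0,0,0],[0,0,0],[0,0,0],[0,0,0]],"gripper":[0.2,0.4,0.5,0.65,0.65]}' 50
python3 -m crank '{"travel":[[0,0,0],[0,0,0],[0,0,0],[0,0,0],[0,0,0]],"turn":[[0,0,0],[0,0,0],[0,0,0],[0,0,0],[0,0,0]],"gripper":[0.65,0.65,0.65,0.65,0.65]}' 50
```

```text
clock: 14.5
position: [0.4616, -0.1299, 0.0119]
tool_rot: [3.141, -0.002, 2.915]
force: [0.7, -0.6, -0.0]
grip_width: 0.0855
finger_force: 0.0
clock: 15.0
position: [0.4628, -0.1311, 0.0146]
tool_rot: [3.141, 0.002, 2.914]
force: [-2.7, 1.5, 7.9]
grip_width: 0.0505
finger_force: 50.7
clock: 15.5
position: [0.4627, -0.1311, 0.0146]
tool_rot: [3.141, 0.002, 2.914]
force: [-2.0, 1.4, 7.4]
grip_width: 0.0511
finger_force: 50.7
```

```bash
python3 -m crank '{"travel":[[0,0,1],[0,0,3],[0,0,5],[0,0,7],[0,0,8.5]],"turn":[[0,0,0],[0,0,0],[0,0,0],[0,0,0],[0,0,0]],"gripper":[0.65,0.65,0.65,0.65,0.65]}' 50
python3 -m crank '{"travel":[[3,0.3,0],[7,0.7,0],[11,1.1,0],[15,1.6,0],[18.1,1.8,0]],"turn":[[0,0,0],[0,0,0],[0,0,0],[0,0,0],[0,0,0]],"gripper":[0.65,0.65,0.65,0.65,0.65]}' 50
python3 -m crank '{"travel":[[0,0,0],[0,0,0],[0,0,0],[0,0,0],[0,0,0]],"turn":[[0,0,0],[0,0,0],[0,0,0],[0,0,0],[0,0,0]],"gripper":[0.65,0.65,0.65,0.65,0.65]}' 50
python3 look.py w6 .644 -.113 .028
```

```text
clock: 16.0
position: [0.4625, -0.1312, 0.1007]
tool_rot: [3.141, 0.002, 2.914]
force: [-0.3, 1.0, -2.7]
grip_width: 0.0506
finger_force: 52.9
clock: 16.5
position: [0.6453, -0.1122, 0.0999]
tool_rot: [3.141, 0.001, 2.915]
force: [-1.0, -0.0, -2.0]
grip_width: 0.0508
finger_force: 52.9
clock: 17.0
position: [0.6428, -0.1133, 0.0987]
tool_rot: [3.142, 0.0, 2.913]
force: [0.3, -0.2, -3.1]
grip_width: 0.0507
finger_force: 52.9
TCP [ 0.64290163 -0.11327831  0.09866373] spindle tip [315.1 225.1] stand base [315.  205.9] core top exp [314.3 280. ]
```

View pics/w6.png

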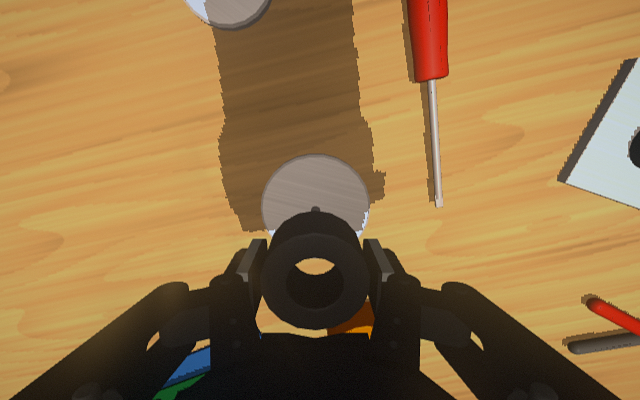

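The medium core's hole is at (315,280), as expected, with the mid base centred at (315,206). I'll lower it.

```bash
python3 -m crank '{"travel":[[0.1,0,-2],[0.1,0,-4.5],[0.1,0,-6.5],[0.1,0,-7.5],[0.1,0,-8]],"turn":[[0,0,0],[0,0,0],[0,0,0],[0,0,0],[0,0,0]],"gripper":[0.65,0.65,0.65,0.65,0.65]}' 50
python3 -m crank '{"travel":[[0,0,-0.2],[0,0,-0.3],[0,0,-0.4],[0,0,-0.5],[0,0,-0.5]],"turn":[[0,0,0],[0,0,0],[0,0,0],[0,0,0],[0,0,0]],"gripper":[0.65,0.65,0.65,0.65,0.65]}' 50
```

```text
clock: 17.55
position: [0.6438, -0.1132, 0.0176]
tool_rot: [-3.141, -0.001, 2.914]
force: [0.2, -0.6, -2.2]
grip_width: 0.0507
finger_force: 52.8
clock: 18.05
position: [0.6447, -0.1132, 0.0147]
tool_rot: [3.141, 0.001, 2.914]
force: [-4.9, 0.8, 11.6]
grip_width: 0.0506
finger_force: 54.2
```

```bash
python3 -m crank '{"travel":[[0,0,0],[0,0,0],[0,0,0],[0,0,0],[0,0,0]],"turn":[[0,0,0],[0,0,0],[0,0,0],[0,0,0],[0,0,0]],"gripper":[0.45,0.3,0.2,0.1,0]}' 50
python3 -m crank '{"travel":[[0,0,0],[0,0,1],[0,0,4],[0,0,8],[0,0,11]],"turn":[[0,0,0],[0,0,0],[0,0,0],[0,0,0],[0,0,0]],"gripper":[0,0,0,0,0]}' 50
python3 -m crank '{"travel":[[0,3,0],[0,7,0],[0,12,0],[0,17,0],[0,22,0]],"turn":[[0,0,0],[0,0,0],[0,0,0],[0,0,0],[0,0,0]],"gripper":[0,0,0,0,0]}' 50
python3 -m crank '{"travel":[[0.4,3,0],[0.8,5.5,0],[0.8,5.5,0],[0.8,5.5,0],[0.8,5.5,0]],"turn":[[0,0,0],[0,0,0],[0,0,0],[0,0,0],[0,0,0]],"gripper":[0,0,0,0,0]}' 40
python3 look.py w7 .6515 .162 0
python3 - <<'E'
from h import *
f=bot.grab_frame("side");a=cv2.resize(f["pixels"][130:220,220:420,::-1],None,fx=3,fy=3)
w=cv2.imread("pics/w7.png")[60:350,20:620];cv2.imwrite("pics/c7.png",np.vstack([a,w]))
E
```

```text
clock: 18.55
position: [0.6442, -0.1132, 0.0133]
tool_rot: [-3.142, 0.0, 2.914]
force: [0.0, 0.8, -0.2]
grip_width: 0.0859
finger_force: 0.0
clock: 19.05
position: [0.6445, -0.1134, 0.1261]
tool_rot: [3.141, 0.001, 2.913]
force: [0.2, -0.5, 0.4]
grip_width: 0.0851
finger_force: 0.0
clock: 19.55
position: [0.6441, 0.1087, 0.1243]
tool_rot: [3.141, 0.001, 2.913]
force: [2.1, 0.7, 0.2]
grip_width: 0.0852
finger_force: 0.0
clock: 20.05
position: [0.6523, 0.1605, 0.1237]
tool_rot: [-3.141, 0.0, 2.913]
force: [-0.3, -0.4, -0.4]
grip_width: 0.0854
finger_force: 0.0
TCP [0.65230557 0.16045854 0.12365803] spindle tip [316.  210.9] stand base [315.7 195.6] core top exp [314.1 252.2]
```

View pics/c7.png

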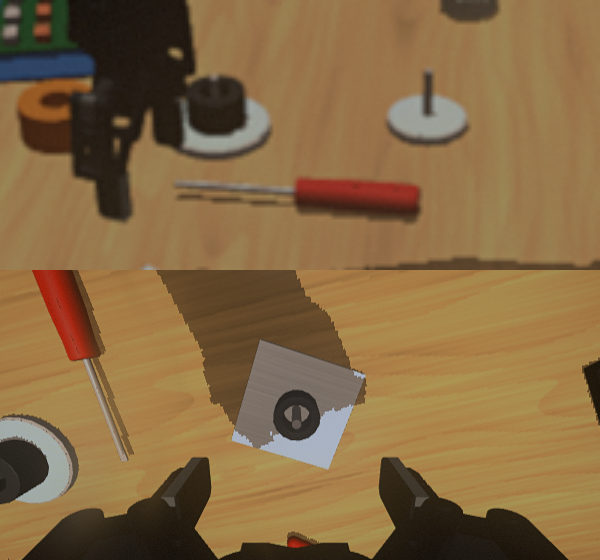

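The medium core is flat on the mid stand. The small core is on the square spindle at (317,205) in the full frame, centred. I'll descend and grip.

```bash
python3 -m crank '{"travel":[[0,0.1,-3],[0,0.1,-6],[0,0.1,-8.5],[0,0.1,-10],[0,0.1,-10.7]],"turn":[[0,0,0],[0,0,0],[0,0,0],[0,0,0],[0,0,0]],"gripper":[0,0,0,0,0]}' 40
python3 -m crank '{"travel":[[0,0,0],[0,0,0],[0,0,0],[0,0,0],[0,0,0]],"turn":[[0,0,0],[0,0,0],[0,0,0],[0,0,0],[0,0,0]],"gripper":[0.3,0.5,0.7,0.8,0.8]}' 40
python3 -m crank '{"travel":[[0,0,0],[0,0,0],[0,0,0],[0,0,0],[0,0,0]],"turn":[[0,0,0],[0,0,0],[0,0,0],[0,0,0],[0,0,0]],"gripper":[0.8,0.8,0.8,0.8,0.8]}' 40
```

```text
clock: 20.65
position: [0.6518, 0.1621, 0.0151]
tool_rot: [-3.141, -0.001, 2.913]
force: [-0.7, 0.5, -0.8]
grip_width: 0.0856
finger_force: 0.0
clock: 21.15
position: [0.6528, 0.163, 0.0178]
tool_rot: [3.141, 0.002, 2.914]
force: [-1.8, -0.0, 8.6]
grip_width: 0.0385
finger_force: 39.4
clock: 21.65
position: [0.6528, 0.163, 0.0178]
tool_rot: [3.141, 0.002, 2.914]
force: [-3.3, -1.0, 8.3]
grip_width: 0.0386
finger_force: 39.4
```

```bash
python3 -m crank '{"travel":[[0,0,1],[0,0,3],[0,0,5],[0,0,7],[0,0,8]],"turn":[[0,0,0],[0,0,0],[0,0,0],[0,0,0],[0,0,0]],"gripper":[0.8,0.8,0.8,0.8,0.8]}' 40
python3 -m crank '{"travel":[[-1.5,-2.5,0],[-4,-6.5,0],[-6.5,-10.5,0],[-9,-14.5,0],[-11.5,-18.5,0]],"turn":[[0,0,0],[0,0,0],[0,0,0],[0,0,0],[0,0,0]],"gripper":[0.8,0.8,0.8,0.8,0.8]}' 40
python3 -m crank '{"travel":[[-2.5,-4,0],[-5,-7.5,0],[-7,-10.5,0],[-7.6,-11.4,0],[-7.6,-11.4,0]],"turn":[[0,0,0],[0,0,0],[0,0,0],[0,0,0],[0,0,0]],"gripper":[0.8,0.8,0.8,0.8,0.8]}' 40
python3 look.py w8 .462 -.136 .02
```

```text
clock: 22.15
position: [0.653, 0.163, 0.0989]
tool_rot: [3.14, 0.002, 2.914]
force: [0.2, 0.0, -2.0]
grip_width: 0.0387
finger_force: 40.6
clock: 22.65
position: [0.536, -0.0235, 0.0966]
tool_rot: [3.142, 0.0, 2.914]
force: [1.7, -0.2, -1.3]
grip_width: 0.0387
finger_force: 40.6
clock: 23.15
position: [0.4605, -0.1376, 0.0967]
tool_rot: [-3.141, 0.0, 2.911]
force: [0.1, 1.2, -2.0]
grip_width: 0.0386
finger_force: 40.6
TCP [ 0.46140968 -0.13626929  0.09657445] spindle tip [317.  226.2] stand base [316.6 206.6] core top exp [317.2 271.9]
```

View pics/w8.png

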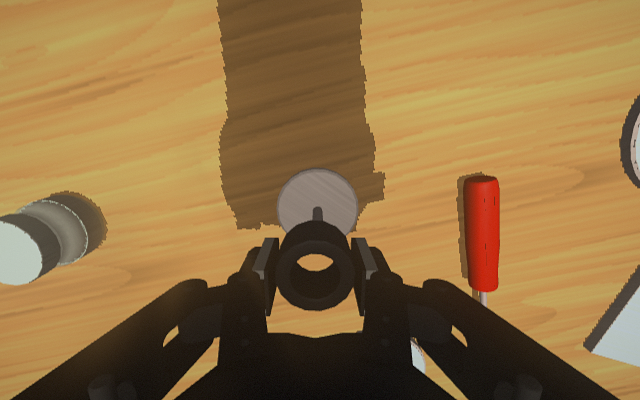

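The small core's hole is at (315,267) and the narrow spindle's foot is at (317,207), so it lines up. I'll lower it.

```bash
python3 -m crank '{"travel":[[0,0,-2],[0,0,-4],[0,0,-6],[0,0,-7],[0,0,-7.5]],"turn":[[0,0,0],[0,0,0],[0,0,0],[0,0,0],[0,0,0]],"gripper":[0.8,0.8,0.8,0.8,0.8]}' 40
python3 -m crank '{"travel":[[0,0,-0.2],[0,0,-0.3],[0,0,-0.4],[0,0,-0.5],[0,0,-0.5]],"turn":[[0,0,0],[0,0,0],[0,0,0],[0,0,0],[0,0,0]],"gripper":[0.8,0.8,0.8,0.8,0.8]}' 40
```

```text
clock: 23.7
position: [0.4614, -0.1352, 0.0205]
tool_rot: [3.141, -0.001, 2.915]
force: [0.6, 1.0, -1.5]
grip_width: 0.0385
finger_force: 40.6
clock: 24.2
position: [0.4616, -0.1362, 0.0176]
tool_rot: [3.141, 0.001, 2.914]
force: [-5.7, 2.4, 25.9]
grip_width: 0.0386
finger_force: 43.0
```

```bash
python3 -m crank '{"travel":[[0,0,0.1],[0,0,0.1],[0,0,0.1],[0,0,0.1],[0,0,0.1]],"turn":[[0,0,0],[0,0,0],[0,0,0],[0,0,0],[0,0,0]],"gripper":[0.65,0.5,0.3,0.1,0]}' 40
python3 -m crank '{"travel":[[0,0,0],[0,0,1],[0,0,4],[0,0,8],[0,0,12]],"turn":[[0,0,0],[0,0,0],[0,0,0],[0,0,0],[0,0,0]],"gripper":[0,0,0,0,0]}' 40
python3 -m crank '{"travel":[[0,0,4],[0,0,8],[0,0,12],[0,0,14],[0,0,14]],"turn":[[0,0,0],[0,0,0],[0,0,0],[0,0,0],[0,0,0]],"gripper":[0,0,0,0,0]}' 40
python3 -m crank '{"travel":[[0,0,0],[0,0,0],[0,0,0],[0,0,0],[0,0,0]],"turn":[[0,0,0],[0,0,0],[0,0,0],[0,0,0],[0,0,0]],"gripper":[0,0,0,0,0]}' 40
python3 - <<'E'
from h import *
f=bot.grab_frame("side");cv2.imwrite("pics/s9.png",cv2.resize(f["pixels"][110:290,200:440,::-1],None,fx=3,fy=3))
E
```

```text
clock: 24.7
position: [0.4612, -0.1362, 0.0173]
tool_rot: [-3.142, -0.0, 2.914]
force: [-0.7, -0.2, -0.2]
grip_width: 0.0837
finger_force: 0.0
clock: 25.2
position: [0.4607, -0.1361, 0.1392]
tool_rot: [-3.142, -0.001, 2.914]
force: [0.4, 0.1, 0.5]
grip_width: 0.0855
finger_force: 0.0
clock: 25.7
position: [0.462, -0.1364, 0.2806]
tool_rot: [3.141, 0.005, 2.914]
force: [-0.5, 0.4, -0.6]
grip_width: 0.0856
finger_force: 0.0
clock: 26.2
position: [0.461, -0.1361, 0.2769]
tool_rot: [-3.141, -0.001, 2.914]
force: [-1.1, 0.3, 0.4]
grip_width: 0.0854
finger_force: 0.0
```

View pics/s9.png

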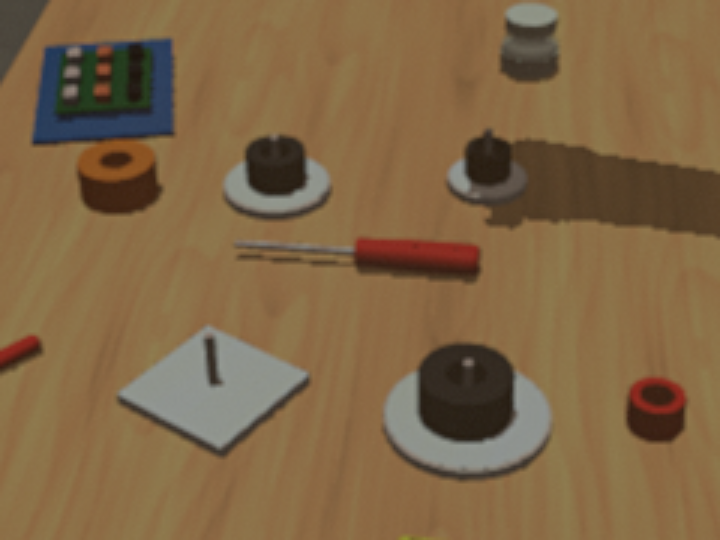

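All three cores sit flat on their own stands, the square stand is empty and the bystanders are undisturbed.

```bash
python3 -c "
from workcell import bot
print(bot.job_done())"
```

```text
the job is handed in; nothing more can be done
None
```

The job is handed in at about 26 s of the 106 s limit: the last picture shows each core flat on its own stand and the square stand empty again after parking the small core, with the jar and screwdriver undisturbed and the multimeter just out of frame but never approached; no verdict was returned.

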